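Find the spacer that packs a valve block in the test cradle

TASK

Find which of the three spacers (yellow, blue, red) fits snugly in the gap between the clamped valve block and the sprung plate of the black test cradle, by trying them gently without forcing. Leave the one that fits standing upright in the middle of the gap, fully down on the cradle's floor, so that the plate is pushed back a little and grips it; stand every other spacer upright on the rubber mat, and leave the rest of the bench alone.

Things in the scene. Friction and masses are not known exactly. Their poses are not given: they have to be found in the camera images.
- gap (a point): Middle of the foot of the sprung plate's inner face (plate at rest), on the cradle floor 8 mm above the table. x along the gap, z up, y into the plate, which yields along +y. The gap is on the -y side. The aluminium plate is 60 mm long in x, its top 42 mm above this floor; its top 12 mm slope back by 5 mm as a lead-in.
- cradle: Black steel test cradle, fixed, axes as gap, origin under it on the table. A steel valve block (44 mm in x, top 40 mm above the floor, flat end) is clamped in it across the gap; its length is unknown: the gap is 14, 18 or 22 mm with the plate at rest. Two like blocks stand on a shelf at +x. Nothing near the gap is over 60 mm above the table. Press block or floor with under 70 N.
- jaw (a joint): Push-back of the sprung plate (m): 0 at rest, stop at 0.0035, spring 2 N at 0, 4 N at 0.002. The right spacer is 2 mm thicker than the gap: it drags 5 to 15 N going down, pushes the plate back 0.002 and stays gripped. A thinner one is loose and, let go, leaves it at 0; a thicker one is blocked near the top of the gap. Over 45 N spoils the plate.
- mat: Black rubber mat, 110 x 270 x 4 mm (x, y, z), fixed; origin at the centre of its underside. The three spacers stand on it, near y = -78, 0 and +78 mm, x = 0, in any order; each can be stood back where it was.
- thin (a point): Centre of the yellow spacer, 16 mm thick: a block 44 x 16 x 42 mm (x, y, z), lower long edges chamfered (3 mm in, 8 mm up), with a bare aluminium grip tab 30 x 14 x 36 mm (x, y, z) on its top. This point is 39 mm above its foot; the tab spans 3 to 39 mm above the point. y is its thickness, z up; half a turn about z gives the same. Mass 0.08 to 0.2 kg. Pinch the tab from above along y.
- mid (a point): Centre of the blue spacer, 20 mm thick: a block 44 x 20 x 42 mm (x, y, z), lower long edges chamfered (3 mm in, 8 mm up), with a bare aluminium grip tab 30 x 14 x 36 mm (x, y, z) on its top. This point is 39 mm above its foot; the tab spans 3 to 39 mm above the point. y is its thickness, z up; half a turn about z gives the same. Mass 0.08 to 0.2 kg. Pinch the tab from above along y.
- thick (a point): Centre of the red spacer, 24 mm thick: a block 44 x 24 x 42 mm (x, y, z), lower long edges chamfered (3 mm in, 8 mm up), with a bare aluminium grip tab 30 x 14 x 36 mm (x, y, z) on its top. This point is 39 mm above its foot; the tab spans 3 to 39 mm above the point. y is its thickness, z up; half a turn about z gives the same. Mass 0.08 to 0.2 kg. Pinch the tab from above along y.
- wrench_grip (a point): Bystander: a steel wrench lying on the table; the point is on its handle.
- plug: Bystander: a brass pipe plug 48 mm across, 12 mm high, lying on the table; origin at the centre of its underside.
- ball_center (a point): Bystander: an orange float ball 90 mm across on a black ring rest; the point is its centre.
- grease: Bystander: a white jar with green cap, 56 mm across, 75 mm high, standing; origin at the centre of its underside.
- fitting: Bystander: a brass pipe fitting 26 mm across, 40 mm high, standing; origin at the centre of its underside.
There are look-alikes about, which are no part of the job. Of the things shaped like the part that bears mid, the blue one is meant.

How it is judged (in metres and radians):
At the end, for the whole second after the job is handed in: One spacer stands in the gap: down within 3.5 mm, upright within 0.08 rad, in line with the plate within 0.1 rad, centred along it within 12 mm; the sprung plate is pushed back 1.0 to 3.1 mm; the other two stand upright (within 0.1 rad) on the mat, their centres over it (value of joint jaw between 0.001 and 0.0031 m and ((x of thin in the frame of gap between -0.012 and 0.012 m and y of thin in the frame of gap between -0.01 and -0.003 m and z of thin in the frame of gap between 0.035 and 0.0425 m and angle between thin's own z axis and vertical below 0.08 rad and angle between the x axis of thin and the x axis of gap, either way round below 0.1 rad and x of mid in the frame of mat between -0.055 and 0.055 m and y of mid in the frame of mat between -0.135 and 0.135 m and z of mid in the frame of mat between 0.038 and 0.048 m and angle between each of mid, thick's own z axis and vertical below 0.1 rad and x of thick in the frame of mat between -0.055 and 0.055 m and y of thick in the frame of mat between -0.135 and 0.135 m and z of thick in the frame of mat between 0.038 and 0.048 m) or (x of mid in the frame of gap between -0.012 and 0.012 m and y of mid in the frame of gap between -0.012 and -0.005 m and z of mid in the frame of gap between 0.035 and 0.0425 m and angle between mid's own z axis and vertical below 0.08 rad and angle between the x axis of mid and the x axis of gap, either way round below 0.1 rad and x of thin in the frame of mat between -0.055 and 0.055 m and y of thin in the frame of mat between -0.135 and 0.135 m and z of thin in the frame of mat between 0.038 and 0.048 m and angle between each of thin, thick's own z axis and vertical below 0.1 rad and x of thick in the frame of mat between -0.055 and 0.055 m and y of thick in the frame of mat between -0.135 and 0.135 m and z of thick in the frame of mat between 0.038 and 0.048 m) or (x of thick in the frame of gap between -0.012 and 0.012 m and y of thick in the frame of gap between -0.014 and -0.007 m and z of thick in the frame of gap between 0.035 and 0.0425 m and angle between thick's own z axis and vertical below 0.08 rad and angle between the x axis of thick and the x axis of gap, either way round below 0.1 rad and x of thin in the frame of mat between -0.055 and 0.055 m and y of thin in the frame of mat between -0.135 and 0.135 m and z of thin in the frame of mat between 0.038 and 0.048 m and angle between each of thin, mid's own z axis and vertical below 0.1 rad and x of mid in the frame of mat between -0.055 and 0.055 m and y of mid in the frame of mat between -0.135 and 0.135 m and z of mid in the frame of mat between 0.038 and 0.048 m))); the robot touches nothing.
It fails at once if more than 45 N on the sprung plate (contact force between jaw and anything else above 45 N).
It fails at once if a spacer pressed on the cradle or a valve block with more than 70 N (contact force between any of sp_thin, sp_mid, sp_thick and cradle above 70 N or contact force between any of sp_thin, sp_mid, sp_thick and block_p above 70 N or contact force between any of sp_thin, sp_mid, sp_thick and block_q above 70 N or contact force between any of sp_thin, sp_mid, sp_thick and block_r above 70 N).
It fails at once if a bystander (wrench, plug, ball, jar, fitting) moved by more than 30 mm (distance of any of wrench_grip, plug, ball_center, grease, fitting from where it was at the start of the episode above 0.03 m).
It also fails if it takes over 70 s, if anything falls off the work surface, if the arm or the gripper's body presses on something with over 40 N, if the wrist force passes 120 N, or if a joint passes its speed limit or range.

ROBOT

A 6-joint arm with a two-finger parallel gripper is mounted at the origin on the work surface. World frame = base frame: x ahead of the robot, y to its left, z up, the work surface at z = 0. Lengths are in mm, angles in rad, forces in N, time in s.
With the tool pointing down it reaches from about 300 to 875 mm from the base axis. Payload 6.4 kg.
Tool frame: the origin (TCP) lies at the very end of the fingers, on their centre line; the grasp point (between the pads) lies 19 mm behind it (ctrl.tcp_to_grasp is the z of the grasp point in the tool frame, in mm); z points along the fingers, x is the direction in which the jaws open and shut, and the axes are right-handed (so a half turn about z gives the same grasp; the last joint's range is limited). The gripper opens to 85 mm and grips with 20 to 120 N. Pads are 22 mm wide; open, the fingers measure 114 mm over their backs; the gripper's body (76 mm by 85 mm) begins 54 mm behind the grasp point. The pads swing forward as they close: fully open they stand 13 mm farther back than shut.
Start: joints at [-1.531, 0.181, 1.607, -0, 1.354, -0.206], TCP at [139.932, -557.728, 231.288] pointing down, gripper open.
Joint ranges: [-2.99, 2.99], [-0.89, 2.07], [0.3, 2.58], [-1.14, 4.28], [0, 2.63], [-3.12, 3.12]. Speed limits (rad/s): [2.57, 2.57, 3.01, 3.14, 3.14, 3.14].

INTERFACE

Orientations are given as a rotation vector (axis times angle).
In Python, from cell import ctrl gives the robot as it stands.
- The arm moves only by the tool jog_arm, never from a script. Its argument "commands" is one flat list of numbers, 5 for each row, row after row: the opening, from 0 (shut) to 1 (fully open), then the shift along the tool's x, y, z in units of 200 mm (1.0 is 200 mm), then the turn about the tool's z in units of 0.5 rad (1.0 is 0.5 rad). A call has 1 to 20 rows; each row is the pose to reach, as a shift and turn from the pose commanded when the call began, along the tool's axes at that moment; what a row does not reach only later rows make up. A row lasts 1/10 s, in which the tool goes at most 50 mm and 8.59 degrees, less where a joint would pass 70% of its speed; a pose out of reach is approached as far as the arm can. A call with a number of a shift or a turn outside -1 to 1 is refused whole. A call with a gripper value outside its range is refused whole. The fingers move at their own pace and stop on an object; "newtons" is the grip in N (left out, the last holds). Time passes only in rows, so rows that repeat a pose let the fingers close. It gives the time, the measured TCP pose, the force and the opening at its end, in the units of the state.
- ctrl.state(): the state, without advancing time (a new reading comes with each control period).
- ctrl.read_camera(name): name is "scene" or "top" or "wrist"; returns (picture, depth): 420x560x3 uint8, blue, green, red; 420x560 float32, mm along the optical axis (not along the pixel's ray), 0 where there is no reading.
- ctrl.camera_info(name): a dict with "vfov" (degrees; the focal length in pixels is half the picture's height over the tangent of half this angle, whatever the lens; pixels are square), "cx", "cy" (the principal point, pixels), "rvec" (rotation vector, rad) and "tvec" (3), from world to camera coordinates, as OpenCV has them; the wrist camera has in their place "mount" (4x4, takes a point from camera to tool coordinates, whose origin is the TCP and whose axes are the tool frame's). Camera axes: x right, y down, z forward; pixel columns grow to the right and rows downward; lengths in mm; the calibration is good to about 2 mm. A picture is of the moment at which its call begins: read the wrist's pose just before it. camera_info takes no time and is no camera call.
- ctrl.sign_off(): hands the job in, once; it reports no verdict.
The state is a dict: "time_s": time; "q": joint angles; "dq": joint speeds; "effort": joint torques, N m; "eef_pos": TCP position; "orientation": TCP orientation; "contact_force": force on the tool from outside, world axes, zero at the start; "moment": the same for the moment, N m; "gripper_width": opening from 0.0 (shut) to 1.0 (fully open).
Only numpy, scipy, OpenCV 4.12 (cv2) and the standard library are available. Lean on these libraries where they do the work, as an engineer would, in place of code of your own. Each camera call takes 0.05 s, during which the arm holds its last target.

## Working session

There is one attempt and no reset: what is moved stays moved. The work goes in short steps, Python scripts to look and compute and a tool call to move; the robot and the scene stay as the last step left them, time stands still between calls to the robot, and variables do not carry over. Pictures are saved under pics/ and viewed, and the job is handed in when it is done.

Besides the shell and the picture viewer there is one more tool, called after "Call:" as name(argument=value, ...) on one line, values as JSON. jog_arm: Moves the arm, as the interface text tells. Its arguments: {"type":"object","properties":{"commands":{"type":"array"},"newtons":{"type":"number"}},"required":["commands"]}

```bash
ls; mkdir -p pics; python3 - <<'E'
from cell import ctrl
import cv2
print(ctrl.state())
for n in ("scene","top","wrist"):
    p,d=ctrl.read_camera(n); cv2.imwrite(f"pics/{n}0.png",p)
    import numpy as np
    np.save(f"pics/{n}0.npy",d)
    print(n,ctrl.camera_info(n))
print(ctrl.tcp_to_grasp)
E
```

```text
pics
{'time_s': 0.0, 'q': array([-1.53130317e+00,  1.81530309e-01,  1.60798509e+00,  4.92974705e-05,
        1.35379160e+00, -2.06276791e-01]), 'dq': array([ 5.77850843e-04,  2.27859093e-03,  3.75706802e-04,  2.91087700e-04,
       -9.59162924e-05, -9.36018143e-04]), 'effort': array([ 2.16635832e-03, -4.44862068e+01, -3.51333869e+01, -1.59831379e-04,
        9.13760072e-03, -1.01858021e-05]), 'eef_pos': array([ 139.92292153, -557.16451111,  230.40125746]), 'orientation': array([-2.47591793e+00,  1.93158327e+00,  1.68048349e-03]), 'contact_force': array([ 0.53300962,  0.29027073, -1.02968574]), 'moment': array([ 0.02343825, -0.02146724,  0.00663549]), 'gripper_width': 1.00215350086363}
scene {'vfov': 49.50347005552974, 'cx': 276.07322240243275, 'cy': 204.9144680127677, 'rvec': array([ 1.44142602,  2.39500698, -0.62828366]), 'tvec': array([ 318.38236651, -363.14845411, 1524.38371091])}
top {'vfov': 55.76802890623269, 'cx': 277.26329613847344, 'cy': 209.70379998702612, 'rvec': array([ 2.18944844, -2.18850508,  0.06959162]), 'tvec': array([-77.10608661, 545.00655615, 945.37948248])}
wrist {'vfov': 63.500739854043374, 'cx': 276.6299134127198, 'cy': 209.43971121244317, 'mount': array([[ 9.99999559e-01,  9.36763902e-04, -7.06252621e-05,
         2.46081602e-01],
       [-8.65786416e-04,  9.48184512e-01,  3.17719030e-01,
        -8.11161103e+01],
       [ 3.64593498e-04, -3.17718828e-01,  9.48184905e-01,
        -1.42496901e+02],
       [ 0.00000000e+00,  0.00000000e+00,  0.00000000e+00,
         1.00000000e+00]])}
-18.700000000000003
```

View pics/top0.png

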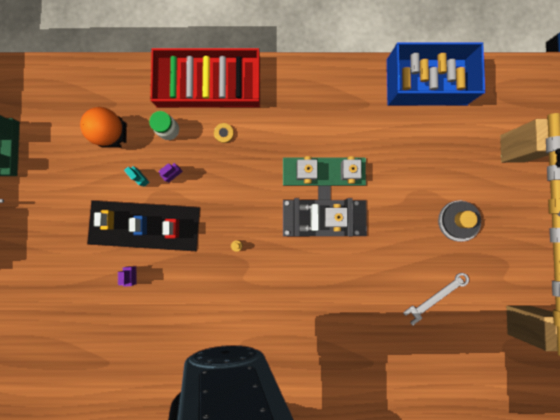

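View pics/scene0.png

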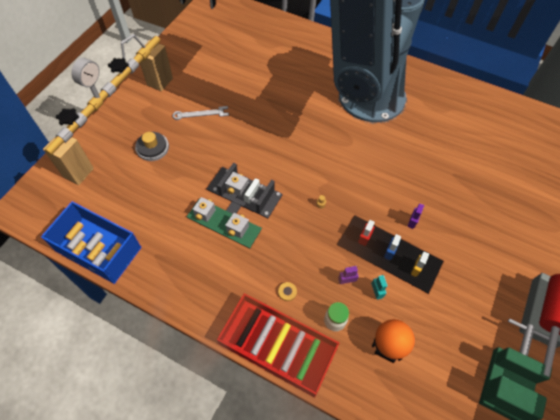

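View pics/wrist0.png

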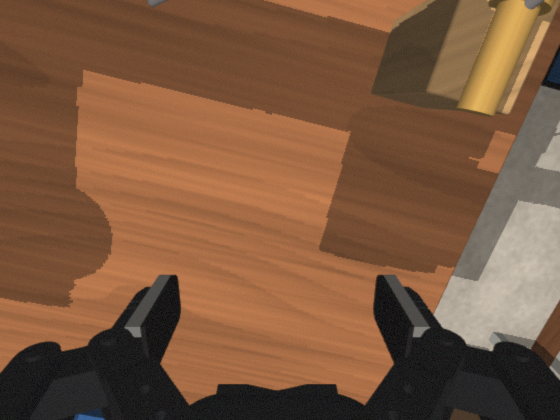

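The top view shows the mat at (88–200, 201–250) with yellow (103,219), blue (138,225) and red (170,228) on it. The look-alikes are teal (136,175) and purple (170,172) and (127,276), all off the mat. The cradle is at (325,217), with the plate light at (314,216), the block at (338,217) and the shelf with two like blocks at (325,171). Next I'll measure these.

```bash
cat > h.py <<'E'
import numpy as np, cv2
from cell import ctrl
from scipy.spatial.transform import Rotation as R
def K(n):
    i=ctrl.camera_info(n); f=210/np.tan(np.radians(i['vfov']/2)); return f,i['cx'],i['cy'],i
def campose(n,st=None):
    f,cx,cy,i=K(n)
    if n=='wrist':
        T=np.eye(4);T[:3,:3]=R.from_rotvec(st['orientation']).as_matrix();T[:3,3]=st['eef_pos']
        M=T@i['mount'];return M[:3,:3],M[:3,3]
    Rm=R.from_rotvec(i['rvec']).as_matrix(); return Rm.T,-Rm.T@i['tvec']
def cloud(n,d,st=None):
    f,cx,cy,_=K(n);Rm,t=campose(n,st)
    v,u=np.mgrid[0:420,0:560]
    P=np.stack([(u-cx)/f*d,(v-cy)/f*d,d],-1)
    return P@Rm.T+t
def ray(n,uv,z,st=None):
    f,cx,cy,_=K(n);Rm,t=campose(n,st);uv=np.atleast_2d(uv).astype(float)
    D=np.stack([(uv[:,0]-cx)/f,(uv[:,1]-cy)/f,np.ones(len(uv))],-1)@Rm.T
    return t+D*((z-t[2])/D[:,2])[:,None]
E
python3 - <<'E'
from h import *
p=cv2.imread('pics/top0.png');d=np.load('pics/top0.npy');C=cloud('top',d)
for nm,uv in dict(table=(250,300),yel=(107,218),blue=(140,224),red=(173,227),teal=(136,175),pur=(170,172),plate=(314,217),block=(345,222),cradle_l=(289,217),mat=(120,240)).items():
    print(nm,C[uv[1],uv[0]].round(1))
for a,b in (((80,150,210,300),'mat'),((275,150,375,245),'crad')):
    x0,y0,x1,y1=a
    s=6 if b=='mat' else 8
    cv2.imwrite(f'pics/top_{b}.png',cv2.resize(p[y0:y1,x0:x1],None,fx=s,fy=s if b!='mat' else 4*1.0 if False else s*0.66 if False else s,interpolation=cv2.INTER_CUBIC)[:600,:800])
S=cv2.imread('pics/scene0.png');cv2.imwrite('pics/scene_c.png',cv2.resize(S[150:310,180:450],None,fx=2.9,fy=2.9,interpolation=cv2.INTER_CUBIC))
E
```

```text
table [326.  -10.7   1.1]
yel [523.4 321.8  49.4]
blue [509.4 244.4  48.9]
red [502.5 168.2  44.6]
teal [620.7 246.4  76.8]
pur [630.7 173.9  57.8]
plate [ 526.  -163.1   47.4]
block [ 514.3 -235.6   48.2]
cradle_l [ 527.8 -105.6    7. ]
mat [471.4 308.5   2.8]
```

View pics/scene_c.png

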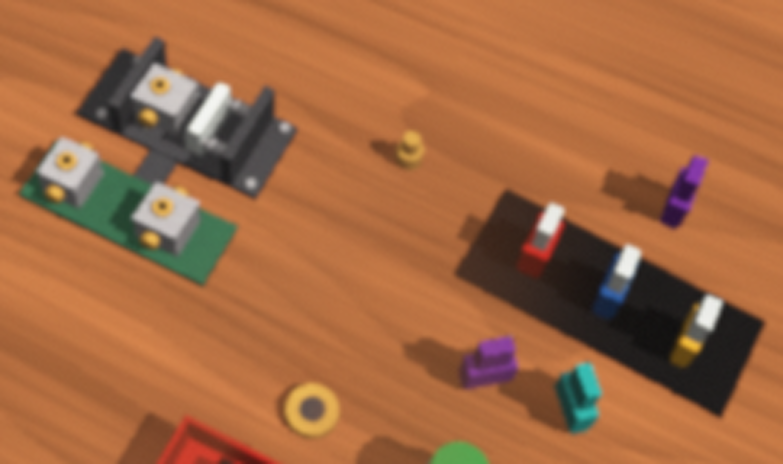

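View pics/top_crad.png

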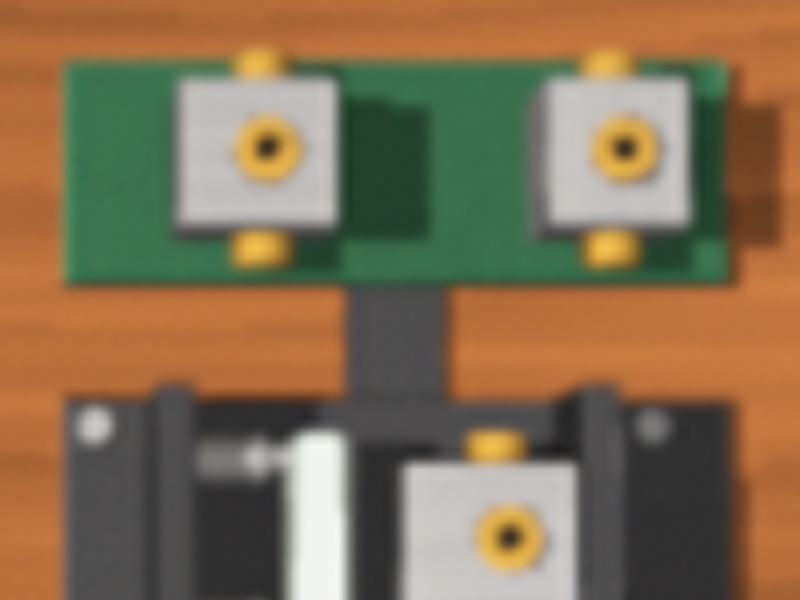

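View pics/top_mat.png

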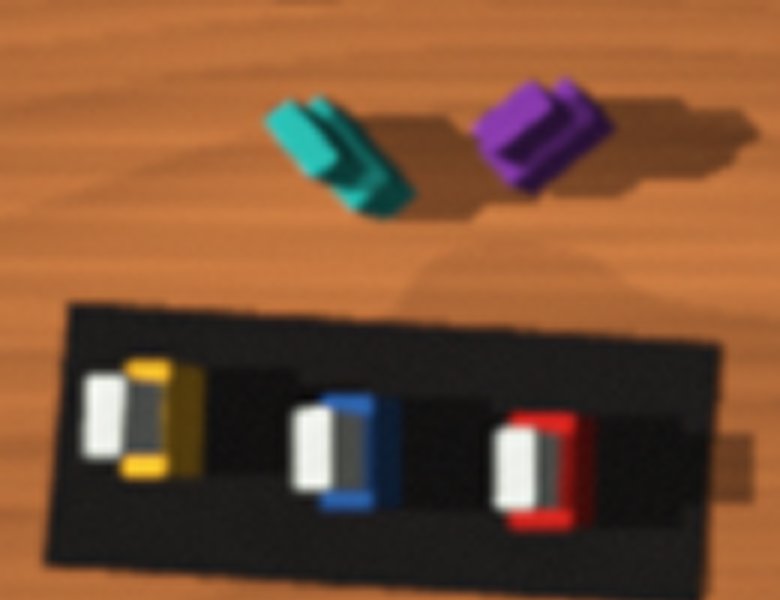

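The crops confirm it: the real spacers have bare aluminium tabs on coloured bodies and stand on the mat, while the teal and purple ones have coloured tabs and lie off it. The gap opens along world +x, with the plate on the +y side. I'll look at the cradle closely first.

```bash
cat >> h.py <<'E'
def plan(xyz,yaw_x,st=None):
    """units for a tool-down move: xyz TCP target, yaw of tool x axis (mod pi)"""
    st=st or ctrl.state(); Rm=R.from_rotvec(st['orientation']).as_matrix()
    dl=Rm.T@(np.array(xyz)-st['eef_pos'])/200
    # tool z down: turn +a about tool z lowers world yaw by a
    cur=np.arctan2(Rm[1,0],Rm[0,0]); a=(cur-yaw_x+np.pi/2)%np.pi-np.pi/2
    return dl.round(4), round(a/0.5,4), 'cur yaw',round(cur,4),'q6',st['q'][5].round(3),'tilt',np.arccos(-Rm[2,2]).round(4)
E
python3 - <<'E'
from h import *
print(plan((505,-185,330),np.pi/2)); print(R.from_rotvec(ctrl.state()['orientation']).as_matrix().round(3))
print(ctrl.state()['q'])
E
```

```text
(array([-1.362 , -2.2236, -0.4946]), np.float64(0.4916), 'cur yaw', np.float64(-1.325), 'q6', np.float64(-0.206), 'tilt', np.float64(0.0013))
[[ 0.243 -0.97  -0.   ]
 [-0.97  -0.243  0.001]
 [-0.001 -0.    -1.   ]]
[-1.53130136e+00  1.81371702e-01  1.60776851e+00  3.13811892e-05
  1.35377461e+00 -2.06298101e-01]
```

Call:
jog_arm(commands=[1,-0.2,-0.3,-0.15,0.2,1,-0.4,-0.6,-0.3,0.4,1,-0.68,-1,-0.49,0.49,1,-0.68,-1,-0.49,0.49,1,-0.68,-1,-0.49,0.49,1,-0.68,-1,-0.49,0.49,1,-0.68,-1,-0.49,0.49])

```text
time_s: 0.85
eef_pos: [301.9, -376.4, 330.2]
orientation: [2.225, -2.216, 0.003]
contact_force: [-0.0, 0.1, -0.1]
gripper_width: 1.002
```

```bash
python3 -c "
from h import *
print(plan((505,-185,330),np.pi/2),ctrl.state()['time_s'])"
```

```text
(array([-9.5300e-01, -1.0192e+00, -2.0000e-04]), np.float64(0.0081), 'cur yaw', np.float64(-1.5667), 'q6', np.float64(0.425), 'tilt', np.float64(0.0021)) 0.85
```

Call:
jog_arm(commands=[1,-0.3,-0.3,0,0,1,-0.6,-0.6,0,0,1,-0.95,-1,0,0,1,-0.95,-1,0,0.008,1,-0.95,-1,0,0.008,1,-0.95,-1,0,0.008,1,-0.95,-1,0,0.008,1,-0.95,-1,0,0.008,1,-0.95,-1,0,0.008,1,-0.95,-1,0,0.008])

```text
time_s: 1.85
eef_pos: [499.8, -188.5, 329.0]
orientation: [2.215, -2.227, -0.001]
contact_force: [-0.5, -0.5, -0.3]
gripper_width: 0.999
```

```bash
python3 - <<'E'
from h import *
import pickle
st=ctrl.state();p,d=ctrl.read_camera('wrist');print(st['time_s'],st['eef_pos'],st['dq'].round(3))
cv2.imwrite('pics/w1.png',p);pickle.dump((st,d),open('pics/w1.pkl','wb'))
E
```

```text
1.85 [ 499.76787099 -188.51785966  328.96692137] [ 0.007 -0.004 -0.001  0.003  0.001  0.002]
```

View pics/w1.png

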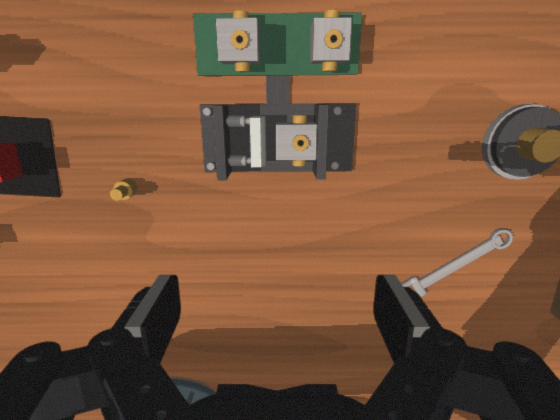

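```bash
python3 - <<'E'
from h import *
import pickle
st,d=pickle.load(open('pics/w1.pkl','rb'));p=cv2.imread('pics/w1.png')
cv2.imwrite('pics/w1c.png',cv2.resize(p[95:190,190:365],None,fx=4.5,fy=4.5,interpolation=cv2.INTER_CUBIC))
C=cloud('wrist',d,st)
for v in (125,142,155):
  for u in range(244,282,2): print(u,v,C[v,u].round(1),p[v,u])
g=cv2.cvtColor(p,cv2.COLOR_BGR2GRAY)
pts=[]
for v in range(118,168,4):
    r=g[v,240:325].astype(int);gr=np.diff(r);print(v,'plate',240+np.argmax(gr[:15]),250+np.argmin(gr[10:25]),'block',262+np.argmax(gr[22:40]),300+np.argmin(gr[60:85]))
E
```

```text
244 125 [ 545.8 -147.7   29.8] [82 83 88]
246 125 [ 544.  -148.3    7.5] [53 54 57]
248 125 [ 544.  -151.     7.8] [62 61 66]
250 125 [ 547.4 -156.9   50.6] [186 193 198]
252 125 [ 547.3 -159.3   49.8] [204 213 215]
254 125 [ 547.4 -161.8   51.2] [202 213 214]
256 125 [ 547.4 -164.2   51.1] [201 211 214]
258 125 [ 547.2 -166.5   49.2] [200 212 214]
260 125 [ 547.2 -168.9   48.7] [151 159 160]
262 125 [ 546.9 -171.2   45.1] [100 107 109]
264 125 [ 546.3 -173.4   38.4] [94 99 99]
266 125 [ 543.7 -174.9    6. ] [57 60 60]
268 125 [ 543.8 -177.6    7.1] [54 55 58]
270 125 [ 543.8 -180.2    6.9] [54 55 58]
272 125 [ 544.  -182.9    9.2] [57 59 59]
274 125 [ 543.8 -185.6    7.7] [56 58 59]
276 125 [ 547.  -188.3   48.1] [151 155 161]
278 125 [ 547.1 -190.7   48.6] [152 156 164]
280 125 [ 547.  -193.2   47.8] [151 156 162]
244 142 [ 521.7 -144.9    8.3] [57 57 59]
246 142 [ 521.7 -147.6    8.1] [53 56 58]
248 142 [ 521.3 -150.1    5.4] [55 55 58]
250 142 [ 526.9 -156.2   49.2] [150 158 160]
252 142 [ 526.9 -158.7   49. ] [199 210 211]
254 142 [ 527.  -161.2   50.3] [204 213 216]
256 142 [ 5
[... 1105 characters left out ...]
77.1    8.5] [53 53 55]
270 155 [ 503.9 -179.8    7.8] [54 55 57]
272 155 [ 503.9 -182.5    8. ] [54 57 55]
274 155 [ 504.1 -185.3    8.9] [53 54 56]
276 155 [ 510.3 -188.1   46.6] [148 153 160]
278 155 [ 510.7 -190.6   48.8] [159 164 171]
280 155 [ 510.6 -193.1   48.5] [161 165 173]
118 plate 249 259 block 272 305
122 plate 249 259 block 275 304
126 plate 249 259 block 275 316
130 plate 249 259 block 275 316
134 plate 249 260 block 275 315
138 plate 249 260 block 275 315
142 plate 249 260 block 275 315
146 plate 250 260 block 275 315
150 plate 249 260 block 275 315
154 plate 250 260 block 275 315
158 plate 250 260 block 275 315
162 plate 250 260 block 279 312
166 plate 250 260 block 267 311
```

View pics/w1c.png

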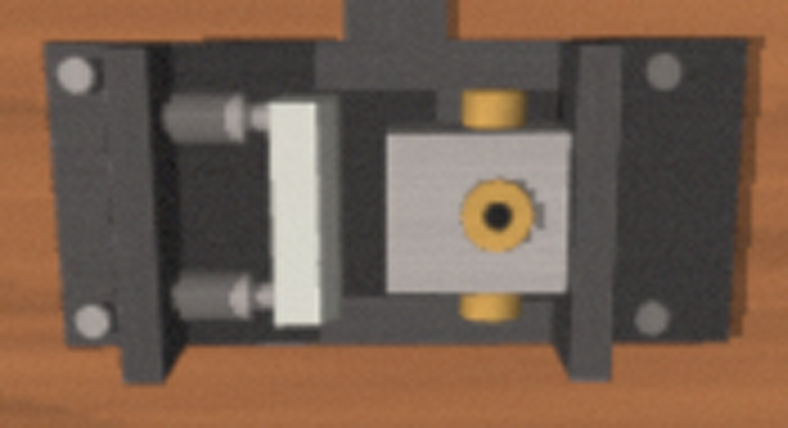

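Zoomed view: plate (249–260, 117–167), block top (275–316, 124–160), cradle almost square to world x. First estimate of the gap is about 14 mm (plate foot y ≈ -173.6, block face ≈ -187.7), which points to yellow. I'll look closer to refine it.

Call:
jog_arm(commands=[1,-0.03,-0.06,0.3,0,1,-0.04,-0.13,0.5,0,1,-0.04,-0.13,0.75,0,1,-0.04,-0.13,0.75,0,1,-0.04,-0.13,0.75,0,1,-0.04,-0.13,0.75,0,1,-0.04,-0.13,0.75,0])

```text
time_s: 2.6
eef_pos: [528.3, -180.4, 182.7]
orientation: [-2.216, 2.225, -0.009]
contact_force: [0.5, -0.6, -0.7]
gripper_width: 0.996
```

```bash
python3 - <<'E'
from h import *
import pickle
st=ctrl.state();p,d=ctrl.read_camera('wrist');print(st['time_s'],st['eef_pos'],st['dq'].round(3))
cv2.imwrite('pics/w2.png',p);pickle.dump((st,d),open('pics/w2.pkl','wb'))
E
```

```text
2.6 [ 528.31429293 -180.39603482  182.73646926] [ 0.003  0.003  0.009 -0.    -0.006  0.001]
```

View pics/w2.png

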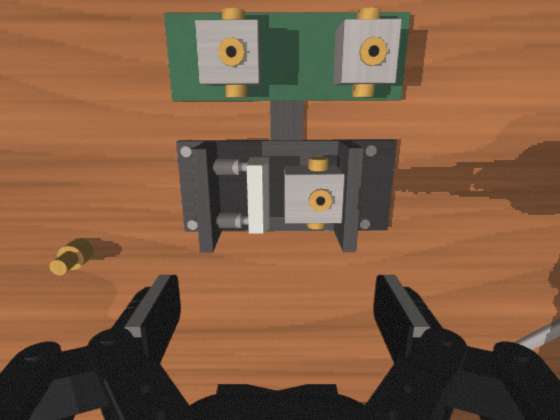

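```bash
python3 - <<'E'
from h import *
import pickle
st,d=pickle.load(open('pics/w2.pkl','rb'));p=cv2.imread('pics/w2.png')
cv2.imwrite('pics/w2c.png',cv2.resize(p[130:260,175:400],None,fx=3.5,fy=3.5,interpolation=cv2.INTER_CUBIC))
g=cv2.cvtColor(p,cv2.COLOR_BGR2GRAY).astype(float)
print(g[200,240:350].astype(int))
def edge(v,a,b):
    r=g[v,a:b+1];gr=np.abs(np.diff(r));gr[gr<8]=0
    return a+0.5+ (gr*np.arange(len(gr))).sum()/gr.sum()
def fit(rows,a,b,z,nm):
    P=ray('wrist',[(edge(v,a,b),v) for v in rows],z,st)
    k=np.polyfit(P[:,0]-530,P[:,1],1);print(nm,'y@530',k[1].round(2),'slope',k[0].round(4),'res',np.std(P[:,1]-np.polyval(k,P[:,0]-530)).round(2),P[[0,-1],0].round(1))
fit(range(170,226,2),242,256,50,'plate back top')
fit(range(170,226,2),259,266,50,'plate front top')
fit(range(170,226,2),266,272,38,'plate foot')
fit(range(172,218,2),280,290,48,'block face')
fit(range(172,218,2),338,350,48,'block back')
# plate ends in x
for nm,u0,u1,z,v0,v1 in (('plate far',252,262,50,155,172),('plate near',252,262,50,225,240),('block far',290,305,48,160,175),('block near',290,305,48,215,230)):
    col=g[v0:v1,u0:u1].mean(1);gr=np.abs(np.diff(col));gr[gr<8]=0
    v=v0+.5+(gr*np.arange(len(gr))).sum()/gr.sum();print(nm,v,ray('wrist',[((u0+u1)/2,v)],z,st)[0].round(1))
E
```

```text
[ 54  58  58  53  56  58  59 111 204 216 217 215 217 217 216 217 215 217
 217 217 219 216 181 129 111 108 109 108 104  79  64  56  55  59  61  56
  60  59  58  58  56  58  56  63 102 158 172 174 174 172 173 171 173 172
 171 171 173 172 171 173 174 173 170 169 170 173 174 169 148 161 167 166
 165 167 164 137  81  41  44  41  44  44  43  43  64 130 159 168 165 166
 165 155 121 117 125 164 174 173 173 174 172 172 151  89  57  57  78  84
  84  84]
plate back top y@530 -155.96 slope -0.0175 res 0.45 [552.2 504.7]
plate front top y@530 -168.97 slope 0.001 res 0.07 [552.2 504.7]
plate foot y@530 -174.2 slope -0.0051 res 0.19 [549.7 500.1]
block face y@530 -187.54 slope 0.011 res 0.09 [550.  511.2]
block back y@530 -237.87 slope -0.0038 res 0.16 [549.8 511.1]
plate far 163.7471346704871 [ 557.4 -165.2   50. ]
plate near 232.99705535924616 [ 496.3 -163.9   50. ]
block far 173.5 [ 548.7 -198.6   48. ]
block near 222.85004248088362 [ 504.9 -199.3   48. ]
```

View pics/w2c.png

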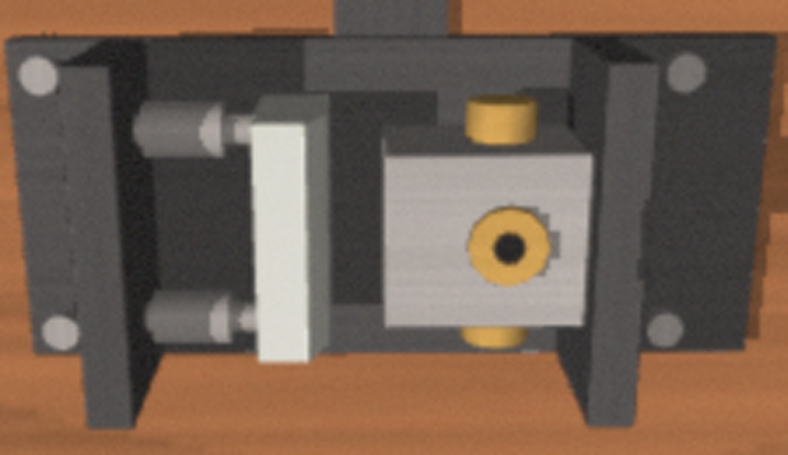

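Measured: gap x centre ≈ 527, plate face y ≈ -174, block face ≈ -187.7, yaw ≈ 0. That makes the gap about 13.7, so the 14 mm case, and yellow (16 mm) should be the fit. Moving to the mat.

Call:
jog_arm(commands=[1,-0.2,0,-0.2,0,1,-0.45,0,-0.3,0,1,-0.7,0,-0.3,0,1,-1,0,-0.3,0,1,-1,0,-0.3,0])

```text
time_s: 3.15
eef_pos: [527.7, 24.6, 241.8]
orientation: [-2.219, 2.219, -0.004]
contact_force: [-0.6, -0.3, 0.7]
gripper_width: 0.997
```

Call:
jog_arm(commands=[1,-0.25,0,0,0,1,-0.5,0.03,0,0,1,-0.75,0.06,0,0,1,-1,0.06,0,0,1,-1,0.06,0,0,1,-1,0.06,0,0,1,-1,0.06,0,0,1,-1,0.06,0,0])

```text
time_s: 3.95
eef_pos: [516.5, 219.6, 239.8]
orientation: [-2.215, 2.227, -0.001]
contact_force: [0.9, -0.3, -0.4]
gripper_width: 0.999
```

```bash
python3 - <<'E'
from h import *
import pickle
st=ctrl.state();p,d=ctrl.read_camera('wrist');print(st['time_s'],st['eef_pos'],st['dq'].round(3))
cv2.imwrite('pics/w3.png',p);pickle.dump((st,d),open('pics/w3.pkl','wb'))
E
```

```text
3.95 [516.46417751 219.55496594 239.7821302 ] [-0.007  0.005  0.001  0.003  0.     0.002]
```

View pics/w3.png

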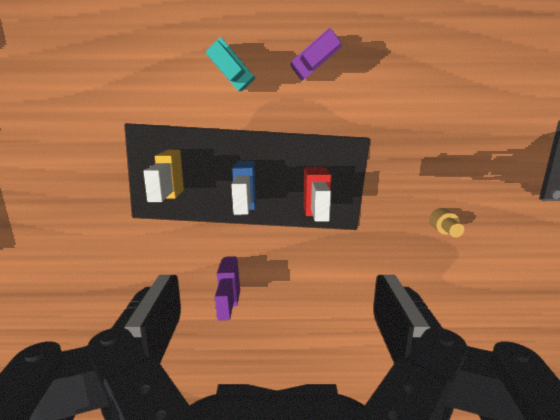

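```bash
python3 - <<'E'
from h import *
import pickle
st,d=pickle.load(open('pics/w3.pkl','rb'));p=cv2.imread('pics/w3.png')
C=cloud('wrist',d,st)
m=((p.min(2)>170)).astype(np.uint8);m[:150]=0;m[240:]=0;m[:,400:]=0
cs,_=cv2.findContours(m,cv2.RETR_EXTERNAL,cv2.CHAIN_APPROX_NONE)
for c in cs:
    if cv2.contourArea(c)<80: continue
    mm=np.zeros_like(m);cv2.drawContours(mm,[c],-1,1,-1)
    z=np.median(C[mm>0][:,2])
    P=ray('wrist',c[:,0,:],82,st)[:,:2]
    r=cv2.minAreaRect(P.astype(np.float32));b=cv2.boxPoints(r)
    print(cv2.boundingRect(c),'z',z.round(1),'rect',np.round(r[0],1),np.round(r[1],1),round(r[2],2))
cv2.imwrite('pics/w3c.png',cv2.resize(p[110:240,115:375],None,fx=3,fy=3,interpolation=cv2.INTER_CUBIC))
# mat corners
k=(p.max(2)<60).astype(np.uint8);k[:115]=0;k[240:]=0;k[:,385:]=0;k[:,:115]=0
k=cv2.morphologyEx(k,cv2.MORPH_CLOSE,np.ones((25,25)));c=max(cv2.findContours(k,0,1)[0],key=cv2.contourArea)
r=cv2.minAreaRect(ray('wrist',c[:,0,:],4,st)[:,:2].astype(np.float32));print('mat',r)
print(plan((0,0,0),np.pi/2))
E
```

```text
(315, 191, 15, 30) z 81.9 rect [500.6 177.1] [28.7 13. ] 1.8
(232, 184, 16, 30) z 81.9 rect [507.7 253.6] [28.3 13.2] 1.57
(144, 171, 18, 31) z 81.9 rect [520.  332.5] [13.2 28.2] 89.75
mat ((508.18292236328125, 253.5579071044922), (266.7178039550781, 107.35997009277344), 86.41172790527344)
(array([1.1117, 2.5769, 1.1971]), np.float64(-0.0109), 'cur yaw', np.float64(-1.5762), 'q6', np.float64(1.767), 'tilt', np.float64(0.0006))
```

View pics/w3c.png

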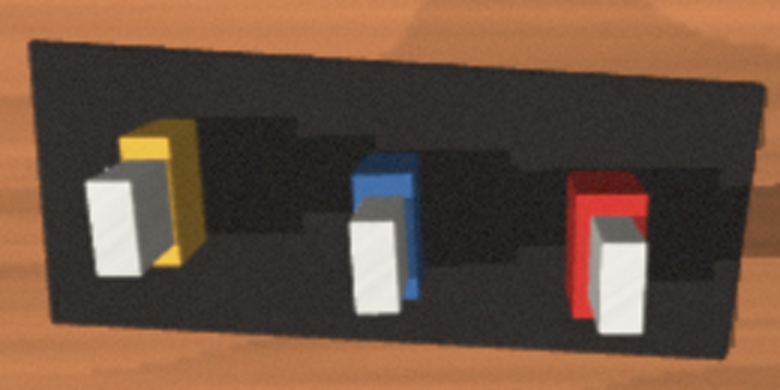

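Yellow tab top is at (520, 332.5), z 81.9 (expected 82), 28×13 mm, aligned with world x; mat yaw is about -3.6°. Tabs sit at pixels yellow (153,186), blue (240,199), red (322,206). Going to a position above yellow.

```bash
python3 - <<'E'
from h import *
print(plan((520,332.5,110),np.pi/2))
E
```

```text
(array([-0.5649, -0.0143,  0.6483]), np.float64(-0.0109), 'cur yaw', np.float64(-1.5762), 'q6', np.float64(1.767), 'tilt', np.float64(0.0006))
```

Call:
jog_arm(commands=[0.6,-0.25,-0.014,0,-0.011,0.6,-0.5,-0.014,0,-0.011,0.6,-0.565,-0.014,0.2,-0.011,0.6,-0.565,-0.014,0.4,-0.011,0.6,-0.565,-0.014,0.64,-0.011,0.6,-0.565,-0.014,0.64,-0.011,0.6,-0.565,-0.014,0.64,-0.011,0.6,-0.565,-0.014,0.64,-0.011,0.6,-0.565,-0.014,0.64,-0.011])

```text
time_s: 4.9
eef_pos: [521.4, 334.4, 114.8]
orientation: [-2.22, 2.216, -0.003]
contact_force: [0.6, 1.0, 0.7]
gripper_width: 0.601
```

```bash
python3 - <<'E'
from h import *
st=ctrl.state();p,d=ctrl.read_camera('wrist');cv2.imwrite('pics/w4.png',p)
C=cloud('wrist',d,st)
m=(p.min(2)>170).astype(np.uint8);m[:,380:]=0;m[:,:190]=0
for c in cv2.findContours(m,0,1)[0]:
    if cv2.contourArea(c)<300: continue
    r=cv2.minAreaRect(ray('wrist',c[:,0,:],82,st)[:,:2].astype(np.float32));print(cv2.boundingRect(c),r)
print(st['eef_pos'],plan((520,332.5,53),np.pi/2))
E
```

```text
(268, 225, 24, 47) ((520.6826171875, 332.58514404296875), (12.779131889343262, 28.624324798583984), 89.68504333496094)
[521.42617812 334.39995043 114.77896689] (array([0.0099, 0.0067, 0.3069]), np.float64(0.0036), 'cur yaw', np.float64(-1.569), 'q6', np.float64(1.948), 'tilt', np.float64(0.005))
```

View pics/w4.png

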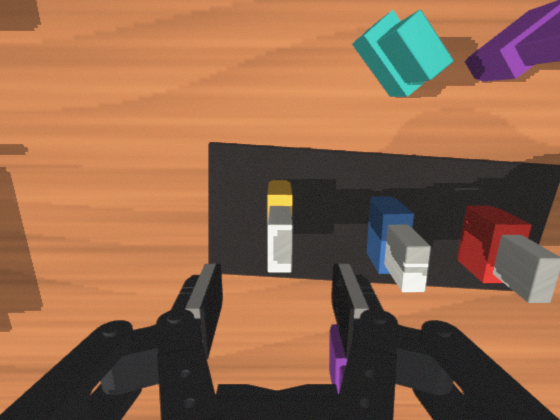

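The tab is centred between the pads (280 vs 277), and the measurement repeats to 1 mm. Descending and gripping.

Call:
jog_arm(commands=[0.6,0.01,0.006,0.15,0,0.6,0.01,0.006,0.3,0,0.6,0.01,0.006,0.3,0,0.6,0.01,0.006,0.3,0,0.3,0.01,0.006,0.3,0,0,0.01,0.006,0.3,0,0,0.01,0.006,0.3,0,0,0.01,0.006,0.3,0,0,0.01,0.006,0.3,0], newtons=50)

```text
time_s: 5.85
eef_pos: [519.2, 332.6, 53.2]
orientation: [-2.222, 2.217, -0.002]
contact_force: [-0.8, 0.3, 6.1]
gripper_width: 0.154
```

Call:
jog_arm(commands=[0,0,0,0,0,0,0,0,0,0,0,0,0,-0.1,0,0,0,0,-0.3,0,0,0,0,-0.5,0,0,0,0,-0.5,0,0,0,0,-0.5,0,0,0,0,-0.5,0])

```text
time_s: 6.65
eef_pos: [516.9, 331.5, 149.8]
orientation: [2.222, -2.217, -0.002]
contact_force: [0.4, 0.2, -1.3]
gripper_width: 0.151
```

```bash
python3 - <<'E'
from h import *
st=ctrl.state();p,d=ctrl.read_camera('wrist');cv2.imwrite('pics/w5.png',p)
C=cloud('wrist',d,st);print(st['eef_pos'],st['contact_force'],plan((527,-179.5,160),np.pi/2))
p2,d2=ctrl.read_camera('scene');cv2.imwrite('pics/s5.png',cv2.resize(p2[130:310,300:480],None,fx=3.3,fy=3.3,interpolation=cv2.INTER_CUBIC))
np.save('pics/w5.npy',C)
E
```

```text
[516.90005671 331.51138803 149.8467105 ] [ 0.36372772  0.17369543 -1.27010026] (array([ 2.5547, -0.0456, -0.0501]), np.float64(0.0046), 'cur yaw', np.float64(-1.5685), 'q6', np.float64(1.946), 'tilt', np.float64(0.0035))
```

View pics/w5.png

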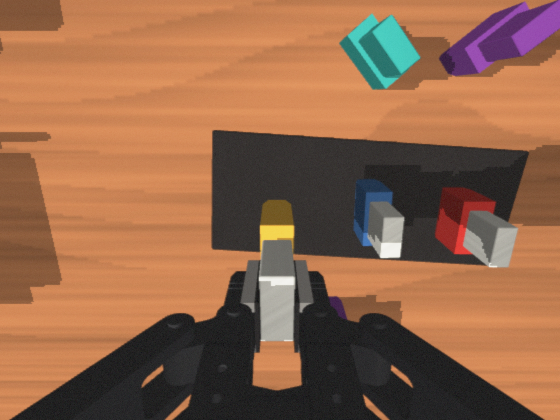

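View pics/s5.png

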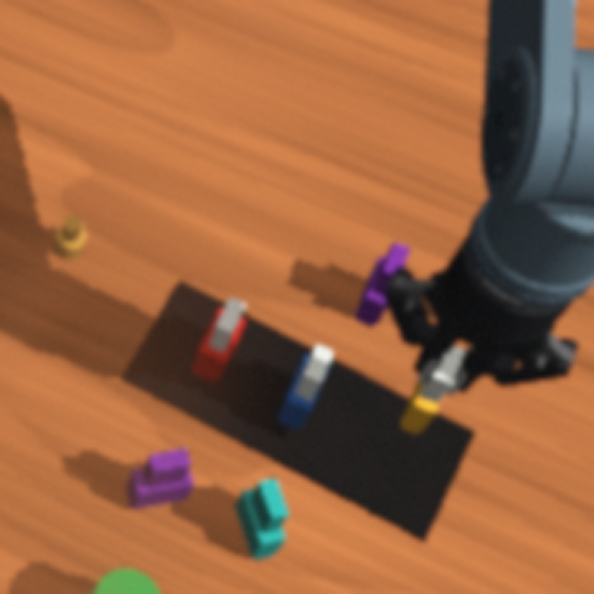

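```bash
python3 - <<'E'
from h import *
C=np.load('pics/w5.npy');p=cv2.imread('pics/w5.png').astype(int)
m=(p[...,2]>90)&(p[...,0]<60)&(p[...,1]>70)&(p[...,2]-p[...,1]<80);m[:195]=0;m[260:]=0;m[:,:255]=0;m[:,300:]=0
for v in range(200,256,4):
    u=np.where(m[v])[0]
    if len(u): 
        q=C[v,u];print(v,u.min(),u.max(),'y',q[:,1].min().round(1),q[:,1].max().round(1),'x',np.median(q[:,0]).round(1),'z',np.median(q[:,2]).round(1))
# tab top
for v in range(250,345,10): print(v,C[v,277].round(1))
E
```

```text
200 268 285 y 326.3 336.2 x 539.9 z 101.7
204 263 290 y 323.6 338.9 x 539.9 z 109.2
208 262 290 y 323.8 339.2 x 539.9 z 116.4
212 262 291 y 323.6 338.9 x 540.0 z 123.3
216 261 292 y 323.4 339.1 x 540.0 z 129.5
220 261 292 y 323.6 338.9 x 540.0 z 135.3
224 260 293 y 323.4 339.1 x 540.0 z 140.9
228 259 294 y 315.1 347.0 x 483.3 z 4.3
232 259 294 y 315.0 347.1 x 479.2 z 3.9
236 259 294 y 314.9 347.1 x 475.3 z 4.1
240 259 293 y 323.3 347.2 x 532.2 z 142.1
244 259 293 y 315.7 347.3 x 467.0 z 3.5
248 293 293 y 315.6 315.6 x 463.2 z 4.0
252 293 293 y 315.5 315.5 x 458.8 z 3.5
250 [533.2 331.  155.3]
260 [533.  331.  164.5]
270 [532.8 331.  172.6]
280 [531.9 331.1 178.8]
290 [527.1 331.  178. ]
300 [522.4 331.  177.8]
310 [518.9 331.  179.2]
320 [513.6 331.  178.4]
330 [508.8 331.  178.3]
340 [504.3 331.  178.8]
```

Spacer is held square: centre y offset -0.2 mm and x +1.1 mm from the TCP, foot 49.1 mm below the TCP. Carrying it to the gap; TCP target is (526, -179.6), with final z ≈ 57.

Call:
jog_arm(commands=[0,0.1,0,-0.1,0,0,0.3,0,-0.1,0,0,0.5,0,-0.1,0,0,0.7,0,-0.1,0,0,0.9,0,-0.1,0,0,1,0,-0.1,0])

```text
time_s: 7.35
eef_pos: [517.5, 129.2, 169.9]
orientation: [2.22, -2.219, -0.002]
contact_force: [0.2, 0.3, -1.1]
gripper_width: 0.155
```

Call:
jog_arm(commands=[0,0.2,0,0,0,0,0.4,0,0,0,0,0.6,0,0,0,0,0.8,0,0,0,0,1,0,0,0,0,1,0,0,0,0,1,0,0,0,0,1,0,0,0])

```text
time_s: 8.15
eef_pos: [518.3, -67.1, 170.4]
orientation: [2.224, -2.218, -0.003]
contact_force: [-0.7, 1.1, -1.2]
gripper_width: 0.157
```

```bash
python3 -c "
from h import *
print(plan((526,-179.6,130),np.pi/2),ctrl.state()['eef_pos'])"
```

```text
(array([ 0.5627, -0.0374,  0.2014]), np.float64(0.0053), 'cur yaw', np.float64(-1.5681), 'q6', np.float64(1.212), 'tilt', np.float64(0.002)) [518.28362688 -67.12316507 170.4103351 ]
```

Call:
jog_arm(commands=[0,0.2,-0.037,0,0,0,0.4,-0.037,0,0.005,0,0.56,-0.037,0.1,0.005,0,0.56,-0.037,0.2,0.005,0,0.56,-0.037,0.2,0.005,0,0.56,-0.037,0.2,0.005,0,0.56,-0.037,0.2,0.005,0,0.56,-0.037,0.2,0.005])

```text
time_s: 8.95
eef_pos: [527.4, -179.4, 132.5]
orientation: [-2.223, 2.219, -0.003]
contact_force: [1.2, -0.2, -0.9]
gripper_width: 0.154
```

```bash
python3 - <<'E'
from h import *
st=ctrl.state();p,d=ctrl.read_camera('wrist');cv2.imwrite('pics/w6.png',p)
print(st['contact_force'],plan((526,-179.6,110),np.pi/2),st['eef_pos'])
cv2.imwrite('pics/w6c.png',cv2.resize(p[100:350,150:430],None,fx=2.3,fy=2.3,interpolation=cv2.INTER_CUBIC))
E
```

```text
[ 1.1703832  -0.22863099 -0.85758062] (array([1.000e-04, 6.700e-03, 1.123e-01]), np.float64(0.0022), 'cur yaw', np.float64(-1.5697), 'q6', np.float64(1.028), 'tilt', np.float64(0.0019)) [ 527.40620163 -179.40704155  132.5428323 ]
```

View pics/w6c.png

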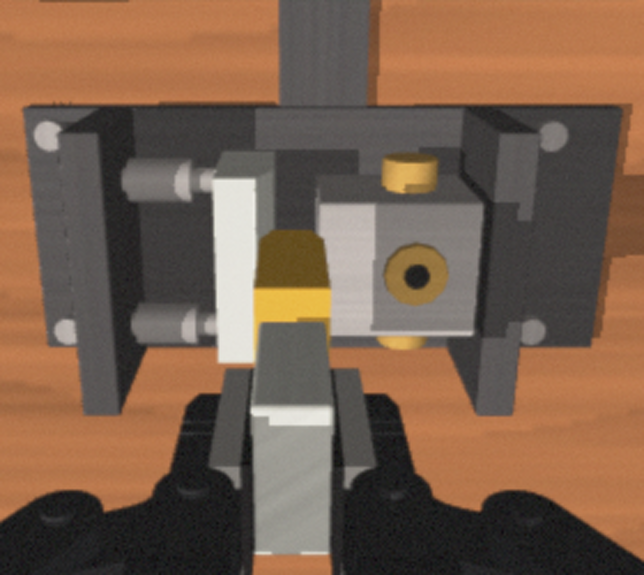

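The spacer foot hangs over the gap, between the plate (white, ~x 215–275 in the crop) and the block (~318). I'll re-measure the gap against the held spacer from this close view.

```bash
python3 - <<'E'
from h import *
st=ctrl.state()
p=cv2.imread('pics/w6.png');g=cv2.cvtColor(p,cv2.COLOR_BGR2GRAY).astype(float)
def edge(v,a,b):
    r=g[v,a:b+1];gr=np.abs(np.diff(r));gr[gr<8]=0
    return a+0.5+ (gr*np.arange(len(gr))).sum()/gr.sum()
for nm,rows,a,b,z in (('block',range(192,242,3),283,294,48),('plate top',range(180,215,3),256,263.,50),('foot38',range(172,200,3),264,275,38)):
    b=int(b);e=[edge(v,a,b) for v in rows];P=ray('wrist',list(zip(e,rows)),z,st)
    k=np.polyfit(P[:,0]-527,P[:,1],1);print(nm,np.round(e[:3],1),'y',k.round(4),P[[0,-1],0].round(1),np.std(np.polyval(k,P[:,0]-527)-P[:,1]).round(2))
E
```

```text
** On entry to DLASCL parameter number  4 had an illegal value
 ** On entry to DLASCL parameter number  4 had an illegal value
 ** On entry to DLASCL parameter number  4 had an illegal value
 ** On entry to DLASCL parameter number  4 had an illegal value
 ** On entry to DLASCL parameter number  5 had an illegal value
 ** On entry to DLASCL parameter number  4 had an illegal value<stdin>:6: RuntimeWarning: invalid value encountered in scalar divide
Traceback (most recent call last):
numpy.linalg.LinAlgError: SVD did not converge in Linear Least Squares
```

```bash
python3 - <<'E'
from h import *
st=ctrl.state()
p=cv2.imread('pics/w6.png');g=cv2.cvtColor(p,cv2.COLOR_BGR2GRAY)
for v in (174,184,194,204,214,222,230): print(v,'238:',g[v,238:300].tolist())
for u,v,z in ((258,190,50),(288.5,194,48),(288.5,230,48),(268,184,38)): print(ray('wrist',[(u,v)],z,st).round(2))
E
```

```text
174 238: [106, 123, 128, 124, 132, 145, 110, 95, 93, 96, 93, 96, 94, 93, 93, 95, 95, 93, 94, 93, 92, 93, 95, 96, 95, 94, 94, 93, 100, 104, 101, 84, 63, 61, 60, 62, 62, 60, 61, 64, 61, 64, 59, 63, 64, 59, 62, 60, 62, 61, 59, 64, 62, 61, 62, 58, 59, 66, 61, 65, 61, 62]
184 238: [64, 65, 64, 78, 148, 218, 227, 227, 227, 227, 227, 225, 228, 227, 227, 227, 227, 227, 227, 227, 227, 228, 228, 159, 123, 121, 120, 117, 119, 119, 107, 83, 60, 60, 63, 61, 58, 61, 61, 58, 60, 57, 63, 61, 61, 59, 59, 62, 65, 78, 99, 82, 77, 75, 76, 73, 75, 74, 79, 72, 73, 77]
194 238: [62, 64, 63, 61, 102, 214, 226, 228, 227, 227, 228, 227, 226, 226, 227, 227, 227, 227, 227, 228, 227, 229, 231, 160, 123, 117, 119, 118, 118, 117, 109, 83, 64, 59, 61, 59, 61, 60, 60, 59, 57, 63, 60, 59, 61, 64, 62, 61, 71, 109, 137, 172, 184, 185, 186, 186, 183, 184, 185, 183, 183, 184]
204 238: [60, 62, 58, 61, 86, 181, 222, 228, 228, 227, 227, 228, 228, 227, 227, 227, 226, 227, 228, 227, 227, 228, 228, 173, 120, 90, 82, 80, 81, 81, 80, 79, 77, 77, 78, 80, 80, 81, 80, 76, 78, 76, 78, 80, 82, 81, 79, 75, 79, 76, 78, 83, 105, 170, 1
[... 333 characters left out ...]
[61, 59, 63, 58, 63, 121, 217, 228, 228, 228, 227, 228, 228, 228, 228, 228, 228, 227, 228, 227, 227, 223, 156, 98, 80, 76, 79, 81, 81, 84, 84, 80, 80, 80, 83, 77, 79, 82, 80, 81, 78, 77, 79, 81, 81, 80, 81, 80, 82, 86, 81, 78, 79, 79, 89, 131, 175, 185, 183, 185, 186, 183]
230 238: [59, 59, 60, 61, 62, 100, 212, 227, 227, 228, 227, 228, 227, 228, 228, 229, 228, 229, 228, 227, 229, 227, 200, 188, 187, 187, 187, 189, 189, 187, 188, 188, 191, 188, 189, 188, 187, 188, 189, 186, 188, 188, 189, 189, 188, 189, 189, 188, 188, 189, 190, 190, 188, 189, 190, 190, 188, 185, 185, 188, 184, 186]
[[ 547.27 -167.19   50.  ]]
[[ 543.89 -188.23   48.  ]]
[[ 516.98 -188.58   48.  ]]
[[ 548.49 -173.78   38.  ]]
```

The gap again reads about 14 mm (plate foot -174.4, block -188.4). Descending to the rim, then gently in.

Call:
jog_arm(commands=[0,0.002,0.007,0.08,0.002,0,0.002,0.007,0.14,0.002,0,0.002,0.007,0.16,0.002,0,0.002,0.007,0.16,0.002,0,0.002,0.007,0.16,0.002,0,0.002,0.007,0.16,0.002])

```text
time_s: 9.6
eef_pos: [525.6, -180.7, 99.9]
orientation: [-2.22, 2.223, -0.002]
contact_force: [0.3, 0.8, -1.2]
gripper_width: 0.153
```

Call:
jog_arm(commands=[0,-0.003,0,0.01,0,0,-0.003,0,0.03,0,0,-0.003,0,0.05,0,0,-0.003,0,0.05,0])

```text
time_s: 10.0
eef_pos: [524.6, -179.5, 88.4]
orientation: [2.22, -2.223, -0.002]
contact_force: [-0.5, 0.1, -2.1]
gripper_width: 0.154
```

Call:
jog_arm(commands=[0,0,0,0.01,0,0,0,0,0.02,0,0,0,0,0.03,0,0,0,0,0.03,0])

```text
time_s: 10.4
eef_pos: [525.3, -179.7, 83.2]
orientation: [-2.22, 2.222, -0.0]
contact_force: [1.2, 2.2, -0.7]
gripper_width: 0.155
```

Call:
jog_arm(commands=[0,0,0,0.01,0,0,0,0,0.02,0,0,0,0,0.03,0,0,0,0,0.03,0])

```text
time_s: 10.8
eef_pos: [525.6, -179.7, 77.5]
orientation: [-2.22, 2.222, -0.001]
contact_force: [1.6, 2.8, 2.6]
gripper_width: 0.153
```

Call:
jog_arm(commands=[0,0,0,0.01,0,0,0,0,0.02,0,0,0,0,0.03,0,0,0,0,0.03,0])

```text
time_s: 11.2
eef_pos: [525.1, -179.7, 70.9]
orientation: [-2.22, 2.223, 0.0]
contact_force: [1.8, 3.2, 1.3]
gripper_width: 0.158
```

Call:
jog_arm(commands=[0,0,0,0.01,0,0,0,0,0.02,0,0,0,0,0.03,0,0,0,0,0.04,0,0,0,0,0.04,0])

```text
time_s: 11.7
eef_pos: [525.0, -179.6, 62.9]
orientation: [2.22, -2.223, -0.001]
contact_force: [1.1, 4.6, 1.9]
gripper_width: 0.153
```

```bash
python3 - <<'E'
from h import *
st=ctrl.state();p,d=ctrl.read_camera('wrist');cv2.imwrite('pics/w7.png',p)
print(st['contact_force'],st['eef_pos'])
cv2.imwrite('pics/w7c.png',cv2.resize(p[130:350,140:420],None,fx=2.7,fy=2.7,interpolation=cv2.INTER_CUBIC))
E
```

```text
[1.14108621 4.59717926 1.87190854] [ 524.96385766 -179.6280618    62.92244273]
```

View pics/w7c.png

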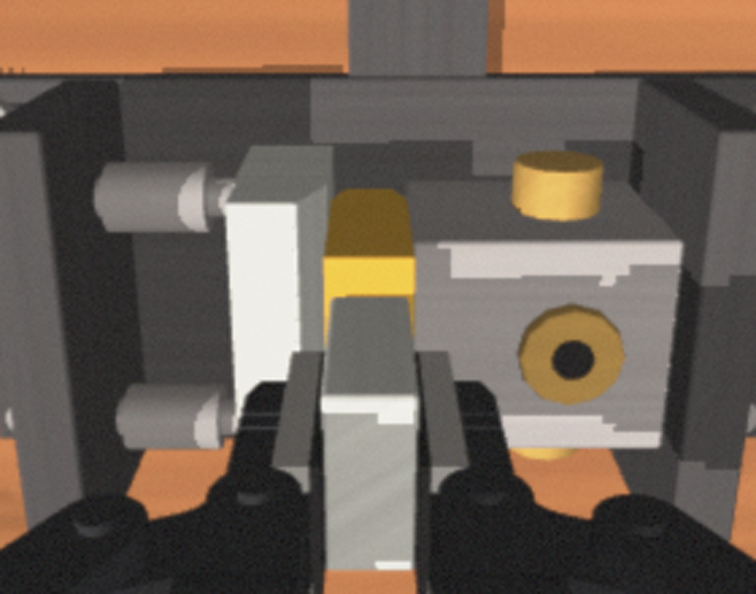

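Yellow fills the space between plate (300–325) and block (412) with no visible slack. Drag and side force are modest. Continuing to the floor.

Call:
jog_arm(commands=[0,0,0,0.01,0,0,0,0,0.015,0,0,0,0,0.02,0,0,0,0,0.02,0])

```text
time_s: 12.15
eef_pos: [525.0, -179.6, 59.3]
orientation: [-2.22, 2.223, 0.001]
contact_force: [0.5, 5.0, 3.9]
gripper_width: 0.154
```

Call:
jog_arm(commands=[0,0,0,0.004,0,0,0,0,0.008,0,0,0,0,0.008,0])

```text
time_s: 12.45
eef_pos: [525.1, -179.6, 57.7]
orientation: [-2.22, 2.223, 0.001]
contact_force: [0.5, 5.8, 4.5]
gripper_width: 0.156
```

Call:
jog_arm(commands=[0,0,0,0.004,0,0,0,0,0.006,0,0,0,0,0.006,0])

```text
time_s: 12.75
eef_pos: [525.1, -179.6, 57.2]
orientation: [2.22, -2.223, -0.001]
contact_force: [-2.4, 7.0, 9.9]
gripper_width: 0.155
```

Call:
jog_arm(commands=[0,0,0,0.003,0,0,0,0,0.003,0])

```text
time_s: 12.95
eef_pos: [525.1, -179.6, 57.2]
orientation: [2.22, -2.222, -0.001]
contact_force: [-5.3, 7.1, 15.2]
gripper_width: 0.159
```

It's bottomed: z stops at 57.2 (expected 57.2) and the force rises to 15 N. Releasing with a small opening and lifting straight up.

Call:
jog_arm(commands=[0.18,0,0,-0.003,0,0.21,0,0,-0.003,0,0.24,0,0,-0.003,0,0.24,0,0,-0.003,0,0.24,0,0,-0.003,0,0.24,0,0,-0.003,0])

```text
time_s: 13.55
eef_pos: [525.0, -179.9, 56.3]
orientation: [2.22, -2.223, -0.0]
contact_force: [0.0, -0.2, 0.7]
gripper_width: 0.24
```

```bash
python3 - <<'E'
from h import *
st=ctrl.state();p,d=ctrl.read_camera('wrist');cv2.imwrite('pics/w8.png',p)
print(st['contact_force'],st['eef_pos'],st['gripper_width'])
cv2.imwrite('pics/w8c.png',cv2.resize(p[130:350,140:420],None,fx=2.7,fy=2.7,interpolation=cv2.INTER_CUBIC))
E
```

```text
[ 0.0086656  -0.21687577  0.68023623] [ 525.02844328 -179.93543941   56.32921417] 0.2404666744042328
```

View pics/w8c.png

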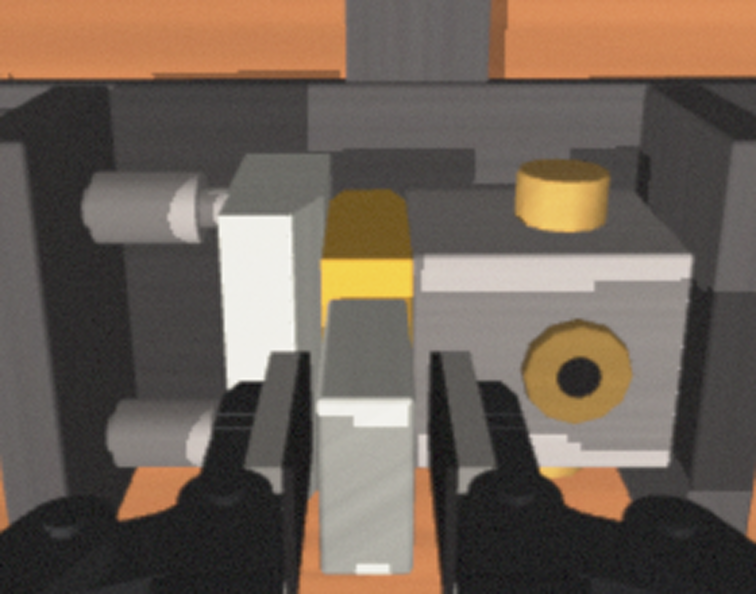

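Fingers are clear on both sides of the tab (pads at 310 and 432, tab 320–410). Lifting straight up.

Call:
jog_arm(commands=[0.24,0,0,-0.05,0,0.24,0,0,-0.15,0,0.24,0,0,-0.3,0,0.24,0,0,-0.5,0,0.24,0,0,-0.65,0,0.24,0,0,-0.65,0,0.24,0,0,-0.65,0,0.24,0,0,-0.65,0])

```text
time_s: 14.4
eef_pos: [524.4, -179.4, 185.5]
orientation: [2.22, -2.222, -0.003]
contact_force: [-0.1, 0.5, 0.4]
gripper_width: 0.239
```

```bash
python3 - <<'E'
from h import *
import pickle
st=ctrl.state();p,d=ctrl.read_camera('wrist');cv2.imwrite('pics/w9.png',p);pickle.dump((st,d),open('pics/w9.pkl','wb'))
print(st['contact_force'],st['eef_pos'],st['gripper_width'])
cv2.imwrite('pics/w9c.png',cv2.resize(p[120:270,165:415],None,fx=3.1,fy=3.1,interpolation=cv2.INTER_CUBIC))
g=cv2.cvtColor(p,cv2.COLOR_BGR2GRAY);C=cloud('wrist',d,st)
m=(p.min(2)>170).astype(np.uint8)
for c in cv2.findContours(m,0,1)[0]:
    if cv2.contourArea(c)<150: continue
    mm=np.zeros_like(m);cv2.drawContours(mm,[c],-1,1,-1);z=np.median(C[mm>0][:,2])
    r=cv2.minAreaRect(ray('wrist',c[:,0,:],z,st)[:,:2].astype(np.float32));print(cv2.boundingRect(c),z.round(1),np.round(r[0],1),np.round(r[1],1),round(r[2],2))
E
```

```text
[-0.14233223  0.45875531  0.39154457] [ 524.35560554 -179.36874742  185.48424462] 0.23906067102334075
(268, 188, 18, 37) 86.0 [ 526.7 -179.5] [28.4 13. ] 0.01
(296, 172, 49, 44) 47.9 [ 525.4 -216.5] [38.3 40.1] 0.01
(246, 159, 17, 68) 50.0 [ 526.4 -160.3] [59.2 12.9] 0.07
(390, 14, 12, 61) 47.9 [ 641.4 -268.4] [40.7  5.2] 0.7
(374, 14, 18, 19) 47.8 [ 656.2 -257.2] [11.  11.9] 85.38
(345, 14, 28, 62) 47.9 [ 641.1 -240.4] [17.6 41.4] 89.73
(218, 14, 41, 18) 47.9 [ 658.4 -152. ] [30.4 10.4] 77.71
```

View pics/w9c.png

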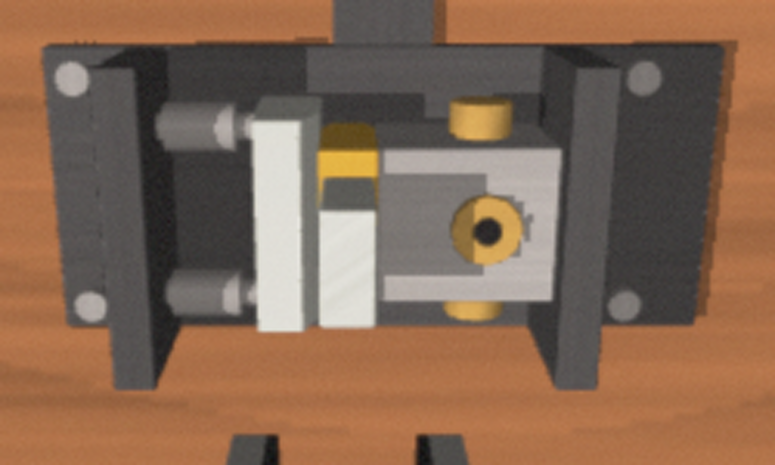

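Tab top is at z 86.0 (expected 86), centre x 526.7, aligned. I'll compare the plate with its rest position using the same method, and check the mat.

```bash
python3 - <<'E'
from h import *
import pickle
for n in ('w2','w9'):
    st,d=pickle.load(open(f'pics/{n}.pkl','rb'));p=cv2.imread(f'pics/{n}.png')
    m=(p.min(2)>170).astype(np.uint8);m[:150]=0
    for c in cv2.findContours(m[:,:268].copy(),0,1)[0]:
        if cv2.contourArea(c)<300: continue
        r=cv2.minAreaRect(ray('wrist',c[:,0,:],50,st)[:,:2].astype(np.float32));print(n,np.round(r[0],2),np.round(r[1],1))
p,d=ctrl.read_camera('top');cv2.imwrite('pics/t9.png',p)
E
```

```text
w2 [ 526.36 -162.51] [58.4 12.6]
w9 [ 526.37 -160.3 ] [59.2 12.9]
```

View pics/t9.png

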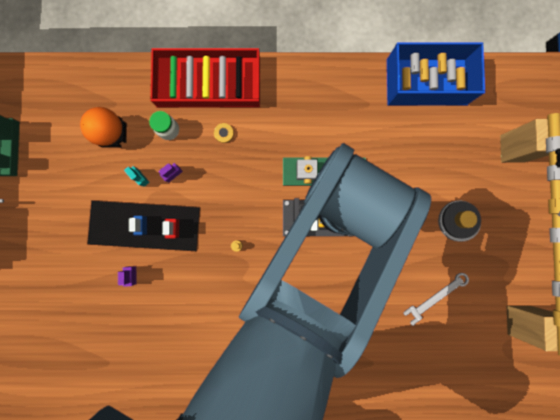

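The plate is pushed back 2.2 mm. Blue (138,225) and red (170,228) still stand in their original places, and the bystanders haven't moved. Handing in.

```bash
python3 -c "
from cell import ctrl
print(ctrl.sign_off())"
```

```text
the job is handed in; nothing more can be done
None
```

The yellow (thin, 16 mm) spacer is the one that fits. It now stands in the gap, and I handed the job in at about 14.5 s of the 70 s allowed. The sign-off gives no verdict.

- **Choosing the spacer:** Close views put the gap at about 14 mm, so I tried yellow first and it was snug. Because of that, I never picked up blue or red.
- **Insertion:** Yellow slid down with light force and stopped on the cradle floor at about 15 N. I let go with a small opening and lifted straight up, clear of the spacer.
- **Last checks on yellow:** Its tab top is at z 86.0 mm, exactly where it should be when fully down. It is within about 1 mm of the gap's middle along x, and its yaw is about 0.
- **Plate:** It is pushed back 2.2 mm from rest, measured the same way before and after.
- **Rest of the bench:** Blue and red stand untouched on the mat, and the bystanders look unmoved in the top view. The arm was clear of everything.
- **One disagreement:** The drag I measured going down was about 3–6 N, at or just below the low end of the stated 5–15 N. The plate's push-back still shows that it grips the spacer.

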